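Find the hob's worn knobs by feel and pull them off

TASK

Some of this table-top hob's four knobs have worn loose on their inserts, which only the hand can tell: rock the knobs gently back and forth about Off to feel their play. Pull every loose one straight up off its spindle and set it down gently on the plate for replacement. Leave the tight ones on, still pointing at Off, never force a control out of Off, and leave everything else where it stands.

Things in the scene. Friction and masses are not known exactly. Their poses are not given: they have to be found in the camera images.
- hob: Table-top hob, fixed: steel housing, flat black glass top, 420 (x) x 460 (y) x 60 mm. Origin: centre of its underside; z up, -x its front (towards the robot), glass at z = 60 mm. Its four knobs stand in a row along the front edge of the glass, 80 mm apart, at seat_1 to seat_4; the glass behind and beside them is flat and empty. Pointers start at Off, along the hob's +x, at a printed dot.
- seat_1 (a point): Foot of the first knob from the right, on the glass, on the knob's vertical axis; axes as the hob's. Knob: metal-grey, round body 42 mm across and 21 mm tall, on it an upright bar grip 40 (x) x 12 (y) x 15 mm with a dark pointer line; 36 mm tall in all, 110 g. It sits by gravity, snugly, on a spindle 14 mm high and comes straight up off it. Grip the bar across its 12 mm; do not press down.
- seat_2 (a point): Foot of the second knob from the right (as seat_1). The spindle under every knob is sprung to Off: it yields elastically either way, about 3 N m per rad, and springs back; twisting it by more than 0.2 rad forces the control. A knob held firmly down rubs on the glass and hides its play.
- seat_3 (a point): Foot of the third knob from the right (as seat_1). Some knobs are tight, some worn; only rocking tells. Tight: at most 0.08 rad of play either way, then the knob turns its sprung spindle. Worn: the knob turns almost freely (under 0.03 N m) through about 0.3 rad either way before it takes the spindle along.
- seat_4 (a point): Foot of the fourth knob from the right (as seat_1). All four knobs look alike; the rules call them knob_p, knob_q, knob_r and knob_s, and which of them stands at which seat varies and is not told.
- plate: White plate, 200 mm in diameter, 23 mm high at the rim, 0.29 kg, loose on the worktop to the right of the hob. Origin: centre of its underside; z up. Its flat inner floor is about 100 mm across and lies 8 mm above its underside. The loose knobs go here.
- timer: Bystander: round kitchen timer, 66 mm in diameter, 46 mm tall, loose. Origin: centre of its underside.
- glass_spice: Bystander: slim six-sided glass spice tube with a chrome cap, 38 mm across, 108 mm tall, loose. Origin: centre of its underside.

How it is judged:
By the outcome, as a careful person would: the job done as asked, in the order asked, and still so for the second after the job is handed in, with the robot touching nothing.
It also fails if it takes over 72 s, if anything falls off the work surface, if the arm or the gripper's body presses on something with over 40 N, if the wrist force passes 120 N, or if a joint passes its speed limit or range.

ROBOT

A 6-joint arm with a two-finger parallel gripper is mounted at the origin on a cart in front of the work surface, level with it; the furniture and walls round the work are solid. World frame = base frame: x ahead of the robot, y to its left, z up, the work surface at z = 0. Lengths are in m, angles in degrees, forces in N, time in s.
With the tool pointing down it reaches from about 0.25 to 0.85 m from the base axis. Payload 12.5 kg.
Tool frame: the origin (TCP) lies midway between the tips of the shut fingers; the grasp point (between the pads) lies 19 mm behind it; z points along the fingers, y is the line along which they close (so a half turn about z gives the same grasp; the last joint's range is limited). The gripper opens to 93 mm and grips with 3 to 60 N. Pads are 15 mm wide; open, the fingers measure 128 mm over their backs; the gripper's body (75 mm by 188 mm) begins 65 mm behind the grasp point.
Start: joints at [-73.831, 20.094, 94.641, -0, 65.266, -4.847], TCP at [0.197, -0.513, 0.219] pointing down, gripper open.
Joint ranges: [-157.81, 157.81], [-45, 120.19], [0.68, 151.7], [-89.99, 269.99], [4.06, 180], [-164.3, 164.3]. Speed limits (degrees/s): [127.2, 127.2, 159.86, 180, 180, 180].

INTERFACE

Orientations are given as a 3x3 rotation matrix whose columns are the frame's x, y, z axes.
In Python, from workcell import bot gives the robot as it stands.
- The arm moves only by the tool servo_tool, never from a script. Its argument "moves" is one flat list of numbers, 7 for each row, row after row: the finger opening in m, from 0 to 0.093, then the shift along the tool's x, y, z in m, then the turn, a rotation vector about the tool's x, y, z in rad. A call has 1 to 20 rows; each row shifts and turns the commanded pose from where the row before left it, along the tool's axes as they then stand; what a row does not reach is not made up. A row lasts 1/10 s, in which the tool goes at most 50 mm and 8.59 degrees, less where a joint would pass 70% of its speed; a pose out of reach is approached as far as the arm can. A call with a gripper value outside its range is refused whole. The fingers move at their own pace and stop on an object; "squeeze" is the grip in N (left out, the last holds). Time passes only in rows, so rows that do not move let the fingers close. It gives the time, the measured TCP pose, the force, the opening and the grip force at its end, in the units of the state.
- bot.read_state(): the state, without advancing time (a new reading comes with each control period).
- bot.get_image(name): name is "scene" or "side" or "wrist"; returns (picture, depth): 420x560x3 uint8, red, green, blue; 420x560 float32, m along the optical axis (not along the pixel's ray), 0 where there is no reading.
- bot.calibration(name): a dict with "intrinsics" (3x3 intrinsics, pixels), "T" (4x4, takes a point from camera to world coordinates). Camera axes: x right, y down, z forward; pixel columns grow to the right and rows downward; lengths in m; the calibration is good to about 2 mm. The wrist camera is an equidistant fisheye: a pixel r from the principal point sees the ray r / f radians off the axis. A picture is of the moment at which its call begins: read the wrist's pose just before it. calibration takes no time and is no camera call; for the wrist camera it gives the pose at the moment of the call.
- bot.sign_off(): hands the job in; it is judged then, once.
The state is a dict: "clock": time; "q": joint angles; "joint_vel": joint speeds; "effort": joint torques, N m; "tool_pos": TCP position; "eef_rot": TCP orientation; "contact_force": force on the tool from outside, world axes, zero at the start; "wrist_torque": the same for the moment, N m; "opening": opening from 0.0 (shut) to 1.0 (fully open); "grip_force": force on a finger pad.
Only numpy, scipy, OpenCV 4.12 (cv2) and the standard library are available. Lean on these libraries where they do the work, as an engineer would, in place of code of your own. Each camera call takes 0.05 s, during which the arm holds its last target. There are 200 camera calls.

## Working session

There is one attempt and no reset: what is moved stays moved. The work goes in short steps, Python scripts to look and compute and a tool call to move; the robot and the scene stay as the last step left them, time stands still between calls to the robot, and variables do not carry over. Pictures are saved under pics/ and viewed, at most 10 in all, crops included, and the job is handed in when it is done.

Besides the shell and the picture viewer there is one more tool, called in YAML: its name, and indented under it one key for each argument. servo_tool: Moves the arm, as the interface text tells. Its arguments: {"type":"object","properties":{"moves":{"type":"array","items":{"type":"number"}},"squeeze":{"type":"number"}},"required":["moves"]}

```bash
mkdir -p pics; python3 - <<'E'
from workcell import bot
import cv2,numpy as np
s=bot.read_state();print(s)
for n in("scene","side"):
    p,d=bot.get_image(n);cv2.imwrite(f"pics/{n}0.png",p[:,:,::-1]);np.savez(f"{n}0.npz",p=p,d=d,**bot.calibration(n))
    print(n,bot.calibration(n))
E
```

```text
{'clock': 0.0, 'q': array([-7.38329482e+01,  2.01244245e+01,  9.46768458e+01,  1.44696873e-03,
        6.52660003e+01, -4.84724013e+00]), 'joint_vel': array([-0.01908244, -0.03743542, -0.07087021, -0.07066614, -0.1079875 ,
       -0.04092191]), 'effort': array([ 1.71479376e-03, -4.97324288e+01, -2.85252106e+01,  6.99800625e-02,
        2.57975841e-02, -1.07921464e-04]), 'tool_pos': array([ 0.19716343, -0.51307507,  0.21810129]), 'eef_rot': array([[ 9.33494818e-01,  3.58590757e-01, -3.04882863e-04],
       [ 3.58590866e-01, -9.33494137e-01,  1.13404972e-03],
       [ 1.22053384e-04, -1.16795775e-03, -9.99999310e-01]]), 'contact_force': array([-0.63169145,  0.64986277, -0.46424712]), 'wrist_torque': array([ 0.03719441, -0.03908785,  0.01019091]), 'grip_force': 0.0, 'opening': 1.0018081804072256}
scene {'intrinsics': array([[456.55882507,   0.        , 275.37722085],
       [  0.        , 456.55882507, 203.82917902],
       [  0.        ,   0.        ,   1.        ]]), 'T': array([[-0.76618748, -0.32481471,  0.55448369, -0.17581139],
       [-0.64260623,  0.38224516, -0.66403756,  0.95952099],
       [ 0.00374046, -0.86509193, -0.50159941,  0.73250782],
       [ 0.        ,  0.        ,  0.        ,  1.        ]])}
side {'intrinsics': array([[441.50486448,   0.        , 280.89762168],
       [  0.        , 441.50486448, 216.3622673 ],
       [  0.        ,   0.        ,   1.        ]]), 'T': array([[-9.99978542e-01,  6.54216472e-03, -3.38657574e-04,
         5.53804312e-01],
       [ 4.26963293e-03,  6.11667278e-01, -7.91103603e-01,
         9.82055336e-01],
       [-4.96838433e-03, -7.91088074e-01, -6.11682086e-01,
         7.88216243e-01],
       [ 0.00000000e+00,  0.00000000e+00,  0.00000000e+00,
         1.00000000e+00]])}
```

View pics/scene0.png

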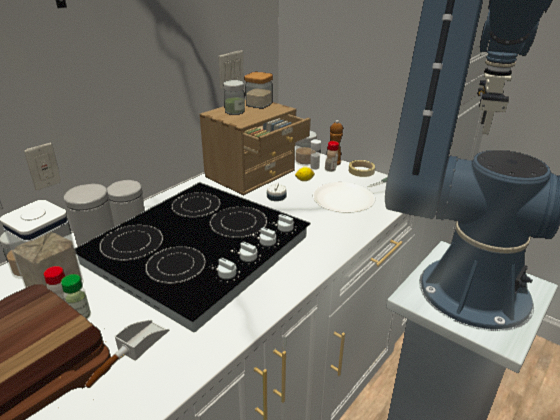

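View pics/side0.png

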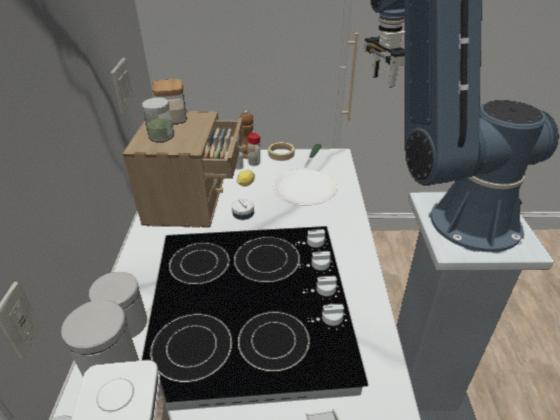

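The scene picture shows the four knobs at about (227,269), (248,252), (268,236) and (286,223), with the plate at (345,197). The side picture shows the knobs at (333,315), (327,285), (321,260) and (316,238), and the plate at (306,186). Next I'll measure them.

```bash
cat > h.py <<'E'
import numpy as np
def cloud(n):
    f=np.load(n+'0.npz');d=f['d'];K=f['intrinsics'];v,u=np.mgrid[:420,:560]
    P=np.stack([(u-K[0,2])/K[0,0]*d,(v-K[1,2])/K[1,1]*d,d],-1)@f['T'][:3,:3].T+f['T'][:3,3]
    P[d==0]=np.nan
    return P,f['p']
E
python3 - <<'E'
import numpy as np,cv2
from h import cloud
for n,ks,pl in(("side",[(316,238),(321,260),(327,285),(333,315)],(306,186)),("scene",[(286,223),(268,236),(248,252),(227,269)],(345,197))):
    P,p=cloud(n);tops=[]
    for u,v in ks:
        w=P[v-18:v+18,u-20:u+20].reshape(-1,3);z=w[:,2]
        t=w[(z>.090)&(z<.105)];c=(t.min(0)+t.max(0))/2
        b=w[(z>.070)&(z<.105)];r,_=np.linalg.qr(np.eye(2))
        (cx,cy),sz,a=cv2.minAreaRect(t[:,:2].astype(np.float32))
        print(n,len(t),t[:,:2].mean(0).round(4),np.percentile(z[z>.085],95).round(4),'rect',round(cx,4),round(cy,4),np.round(sz,4),round(a,1),'body',((b.min(0)+b.max(0))/2).round(4),np.nanmedian(z).round(4))
        tops.append([cx,cy])
    T=np.array(tops);e=T[3]-T[0];print('row yaw',np.degrees(np.arctan2(-e[0],e[1])),np.linalg.norm(np.diff(T,axis=0),axis=1))
    # glass rect
    g=P[(abs(P[...,2]-.06)<.006)&(P[...,0]>.25)&(P[...,0]<.95)&(abs(P[...,1])<.45)&(p.max(-1)<70)]
    print('hob',cv2.minAreaRect(g[:,:2].astype(np.float32)),np.median(g[:,2]))
    u,v=pl;w=P[v-25:v+25,u-45:u+45].reshape(-1,3);w=w[(w[:,2]>.017)&(w[:,2]<.03)]
    print('plate',cv2.minEnclosingCircle(w[:,:2].astype(np.float32)),P[v,u])
E
```

```text
side 141 [0.4653 0.1865] 0.0979 rect 0.4658 0.1884 [0.039  0.0933] 4.5 body [0.4661 0.1884 0.0846] 0.0602
side 101 [0.4616 0.2421] 0.0978 rect 0.4602 0.2644 [0.0392 0.0842] 4.0 body [0.463  0.2323 0.0846] 0.0608
side 106 [0.4572 0.3099] 0.0981 rect 0.4563 0.3075 [0.0393 0.0153] 4.2 body [0.4562 0.2873 0.0845] 0.0608
side 124 [0.4507 0.3892] 0.0979 rect 0.4504 0.3872 [0.0397 0.0155] 8.1 body [0.4501 0.3884 0.0845] 0.0609
row yaw 4.4201276939868555 [0.07620442 0.04325417 0.07987898]
hob ((0.6275652050971985, 0.2806992530822754), (0.41570183634757996, 0.3685579299926758), 4.206809043884277) 0.06069986431747704
plate ((0.4805225431919098, -0.16315317153930664), 0.10274911671876907) [ 0.47348719 -0.17848954  0.01134559]
scene 99 [0.4585 0.1845] 0.0972 rect 0.4615 0.1897 [0.039  0.0954] 5.0 body [0.4606 0.193  0.0843] 0.0597
scene 112 [0.453  0.2513] 0.0971 rect 0.4569 0.2358 [0.0392 0.1653] 13.2 body [0.4574 0.2347 0.0845] 0.0608
scene 103 [0.4453 0.3359] 0.0973 rect 0.4494 0.3488 [0.0397 0.0938] 4.7 body [0.4517 0.3145 0.0845] 0.0607
scene 79 [0.4441 0.3907] 0.0978 rect 0.4455 0.39 [0.0389 0.0127] 5.5 body [0.4455 0.3634 0.0842] 0.0605
row yaw 4.540891100366401 [0.04627947 0.11331487 0.04135274]
hob ((0.6471977233886719, 0.033549219369888306), (0.4237483739852905, 0.8727691173553467), 5.100735664367676) 0.06009794939632296
plate ((0.5075668096542358, -0.20806939899921417), 0.1596108376979828) [ 0.48303399 -0.18358602  0.00578874]
```

```bash
python3 - <<'E'
import numpy as np,cv2
from h import cloud
for n in("side","scene"):
    P,p=cloud(n)
    m=(P[...,2]>.0925)&(P[...,2]<.102)&(P[...,0]>.40)&(P[...,0]<.53)&(P[...,1]>.05)&(P[...,1]<.45)
    k,l,st,_=cv2.connectedComponentsWithStats(m.astype(np.uint8),connectivity=8);C=[]
    for i in range(1,k):
        if st[i,4]<30: continue
        w=P[l==i];r=cv2.minAreaRect(w[:,:2].astype(np.float32));C.append(r[0])
        print(n,st[i],np.round(r[0],4),np.round(r[1],4),round(r[2],1),np.median(w[:,2]).round(4))
    C=np.array(C);C=C[C[:,1].argsort()];print(np.diff(C,axis=0),np.degrees(np.arctan2(*(C[0]-C[-1])*[1,-1])))
    m=(P[...,2]>.0185)&(P[...,2]<.028)&(P[...,0]>.34)&(P[...,0]<.62)&(P[...,1]>-.32)&(P[...,1]<-.04)
    k,l,st,_=cv2.connectedComponentsWithStats(m.astype(np.uint8),connectivity=8)
    for i in range(1,k):
        if st[i,4]>40:
            w=P[l==i].astype(np.float32);print('plate',st[i],cv2.minEnclosingCircle(w[:,:2]),w.min(0),w.max(0))
    # tall items
    m=(P[...,2]>.03)&(P[...,2]<.14)&(P[...,0]>.3)&(P[...,0]<.85)&(P[...,1]>-.45)&(P[...,1]<.12)
    k,l,st,_=cv2.connectedComponentsWithStats(m.astype(np.uint8),connectivity=8)
    for i in range(1,k):
        if st[i,4]>40:
            w=P[l==i];print('obj',st[i],w.min(0).round(3),w.max(0).round(3))
E
```

```text
side [308 230  16   5  62] [0.4687 0.1495] [0.0393 0.0144] 7.7 0.096
side [312 252  18   5  74] [0.4626 0.2289] [0.0391 0.013 ] 4.0 0.0958
side [317 277  19   6  88] [0.4563 0.3069] [0.0391 0.0152] 6.4 0.0959
side [323 305  20   7 103] [0.4503 0.3872] [0.0393 0.0155] 8.1 0.0959
[[-0.00603926  0.07943603]
 [-0.00636694  0.07796495]
 [-0.00598446  0.08025548]] 4.4249216197124825Traceback (most recent call last):
  File "<stdin>", line 16, in <module>
cv2.error: OpenCV(4.12.0) /io/opencv/modules/imgproc/src/shapedescr.cpp:201: error: (-215:Assertion failed) count >= 0 && (depth == CV_32F || depth == CV_32S) in function 'minEnclosingCircle'
```

```bash
python3 - <<'E'
import numpy as np,cv2
from h import cloud
for n in("side","scene"):
    P,p=cloud(n)
    def comps(zl,zh,xl,xh,yl,yh,mn):
        m=(P[...,2]>zl)&(P[...,2]<zh)&(P[...,0]>xl)&(P[...,0]<xh)&(P[...,1]>yl)&(P[...,1]<yh)
        k,l,st,_=cv2.connectedComponentsWithStats(m.astype(np.uint8),connectivity=8)
        return [(st[i],np.ascontiguousarray(P[l==i],np.float32)) for i in range(1,k) if st[i,4]>mn]
    if n=='scene':
        C=[]
        for st,w in comps(.0925,.102,.4,.53,.05,.45,30):
            r=cv2.minAreaRect(w[:,:2].copy());C.append(r[0]);print(n,st,np.round(r[0],4),np.round(r[1],4),round(r[2],1))
    for st,w in comps(.0185,.028,.34,.62,-.32,-.04,40): print('plate',st,cv2.minEnclosingCircle(w[:,:2].copy()),w.min(0),w.max(0))
    for st,w in comps(.03,.14,.3,.85,-.45,.12,40): print('obj',st,w.min(0).round(3),w.max(0).round(3))
E
```

```text
plate [273 169  64  37 374] ((0.4805225431919098, -0.16315317153930664), 0.10274911671876907) [ 0.38115472 -0.26542836  0.018508  ] [ 0.5774671  -0.06243355  0.02712166]
obj [218 112  24   9 157] [ 0.689 -0.45   0.111] [ 0.771 -0.436  0.14 ]
obj [ 241  112  101   48 2759] [ 0.342 -0.45   0.03 ] [ 0.686 -0.298  0.14 ]
obj [237 150   6  13  57] [ 0.681 -0.309  0.031] [ 0.698 -0.29   0.076]
obj [237 170  17  13 171] [ 0.641 -0.221  0.03 ] [ 0.692 -0.173  0.054]
obj [ 169  178   54   43 1503] [ 0.728 -0.183  0.03 ] [0.85 0.02 0.14]
obj [232 198  21  15 228] [ 0.637 -0.079  0.03 ] [ 0.695 -0.015  0.05 ]
obj [166 226 163  11 820] [0.433 0.08  0.055] [0.849 0.12  0.065]
scene [279 214  14   7  44] [0.4658 0.1496] [0.0375 0.015 ] 6.6
scene [261 227  14   8  49] [0.4582 0.2314] [0.0399 0.012 ] 5.5
scene [241 242  15   8  53] [0.4526 0.3097] [0.0397 0.0149] 5.9
scene [219 258  16   9  66] [0.4456 0.3897] [0.0389 0.0121] 5.5
plate [313 182  62  31 303] ((0.4784737527370453, -0.16180330514907837), 0.10387329012155533) [ 0.37709987 -0.262948    0.01852307] [ 0.57475024 -0.05817306  0.02671151]
obj [ 221  114  175   74 4793] [ 0.456 -0.45   0.03 ] [0.85  0.021 0.14 ]
obj [296 167  19  10 128] [ 0.634 -0.226  0.03 ] [ 0.688 -0.175  0.055]
obj [267 182  19  12 151] [ 0.631 -0.077  0.03 ] [ 0.693 -0.015  0.048]
obj [206 184 105  52 496] [0.428 0.08  0.03 ] [0.816 0.12  0.063]
```

```bash
cat >> h.py <<'E'
from scipy.spatial.transform import Rotation as R
YAW=4.6
def Rt(yaw=YAW):
    c,s=np.cos(np.radians(yaw)),np.sin(np.radians(yaw));return np.array([[c,s,0],[s,-c,0],[0,0,-1]])
def delta(s,p,yaw=YAW):
    """turn to apply first, then shift in the turned frame"""
    rv=R.from_matrix(s['eef_rot'].T@Rt(yaw)).as_rotvec()
    return rv.round(4),(Rt(yaw).T@(np.array(p)-s['tool_pos'])).round(4)
K=[np.array([.457,.269])+ (i-1.5)*.08*np.array([-.0802,.9968]) for i in range(4)]
E
python3 - <<'E'
from h import *;from workcell import bot
print(K,delta(bot.read_state(),[*K[0],.15]))
E
```

```text
[array([0.466624, 0.149384]), array([0.460208, 0.229128]), array([0.453792, 0.308872]), array([0.447376, 0.388616])] (array([-0.001 ,  0.    ,  0.2865]), array([ 0.3217, -0.6388,  0.0682]))
```

servo_tool:
  moves: [0.093, 0, 0, 0, 0, 0, 0.143, 0.06, 0, 0, 0, 0, 0, 0.143, 0.04, 0.0214, -0.0426, 0.0045, 0, 0, 0, 0.04, 0.0214, -0.0426, 0.0045, 0, 0, 0, 0.04, 0.0214, -0.0426, 0.0045, 0, 0, 0, 0.04, 0.0214, -0.0426, 0.0045, 0, 0, 0, 0.04, 0.0214, -0.0426, 0.0045, 0, 0, 0, 0.04, 0.0214, -0.0426, 0.0045, 0, 0, 0, 0.04, 0.0214, -0.0426, 0.0045, 0, 0, 0, 0.04, 0.0214, -0.0426, 0.0045, 0, 0, 0, 0.04, 0.0214, -0.0426, 0.0045, 0, 0, 0, 0.04, 0.0214, -0.0426, 0.0045, 0, 0, 0, 0.04, 0.0214, -0.0426, 0.0045, 0, 0, 0, 0.04, 0.0214, -0.0426, 0.0045, 0, 0, 0, 0.04, 0.0214, -0.0426, 0.0045, 0, 0, 0, 0.04, 0.0214, -0.0426, 0.0045, 0, 0, 0, 0.04, 0.0214, -0.0426, 0.0045, 0, 0, 0, 0.04, 0, 0, 0, 0, 0, 0, 0.04, 0, 0, 0, 0, 0, 0]

```text
clock: 2.0
tool_pos: [0.4652, 0.1499, 0.1506]
eef_rot: [[0.997, 0.083, -0.001], [0.083, -0.997, -0.0], [-0.001, 0.0, -1.0]]
contact_force: [-0.1, 0.4, 0.0]
opening: 0.429
grip_force: 0.0
```

```bash
python3 - <<'E'
from h import *;from workcell import bot
import cv2
s=bot.read_state();print(s['clock'],s['q'].round(1),s['tool_pos'],s['opening']*.093,s['contact_force'],s['wrist_torque'],delta(s,[*K[0],.15]))
c=bot.calibration('wrist');print(c)
p,d=bot.get_image('wrist');cv2.imwrite('pics/w1.png',p[:,:,::-1]);np.savez('wrist0.npz',p=p,d=d,**c)
E
```

```text
2.0 [ 12.4  18.9 107.3  -0.   53.8  97.7] [0.46518834 0.14994602 0.15056553] 0.039889513349597686 [-0.14327705  0.38817187  0.04281242] [0.05744136 0.00202242 0.02261061] (array([0.0003, 0.0013, 0.0025]), array([0.0014, 0.0007, 0.0006]))
{'intrinsics': array([[325.1922621 ,   0.        , 279.47427534],
       [  0.        , 325.1922621 , 216.11267258],
       [  0.        ,   0.        ,   1.        ]]), 'T': array([[ 8.40881150e-02, -9.54515040e-01, -2.86059833e-01,
         5.44007777e-01],
       [-9.96457868e-01, -8.02744550e-02, -2.50545112e-02,
         1.57706963e-01],
       [ 9.51610531e-04,  2.87153358e-01, -9.57884149e-01,
         3.17172949e-01],
       [ 0.00000000e+00,  0.00000000e+00,  0.00000000e+00,
         1.00000000e+00]])}
```

View pics/w1.png

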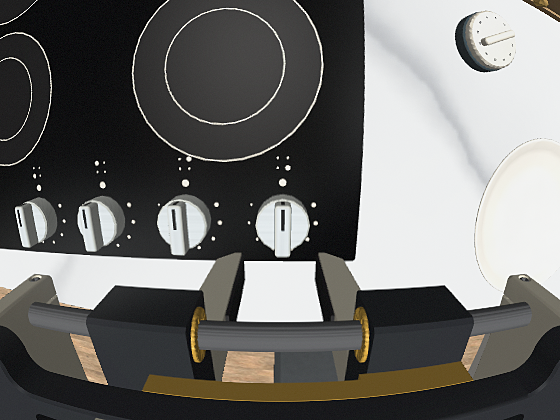

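The wrist view shows knob 1's bar at about (283,228), centred between the fingertips. Knobs 2–4 are at (180,228), (95,226) and (33,222). I'll measure the bars from this view.

```bash
python3 - <<'E'
from h import *
import cv2
f=np.load('wrist0.npz');d=f['d'];Km=f['intrinsics'];v,u=np.mgrid[:420,:560]
a=(u-Km[0,2])/Km[0,0];b=(v-Km[1,2])/Km[0,0];r=np.hypot(a,b)+1e-9;t=np.tan(r)/r
P=np.stack([a*t*d,b*t*d,d],-1)@f['T'][:3,:3].T+f['T'][:3,3];P[d==0]=np.nan
m=(P[...,2]>.0925)&(P[...,2]<.103)&(v<262)&(P[...,1]>.1)&(P[...,1]<.45)&(P[...,0]<.55)
k,l,st,_=cv2.connectedComponentsWithStats(m.astype(np.uint8))
for i in range(1,k):
    if st[i,4]>50:
        w=P[l==i];q=cv2.minAreaRect(np.ascontiguousarray(w[:,:2],np.float32));print(st[i],np.round(q[0],4),np.round(q[1],4),round(q[2],1),np.median(w[:,2]))
g=P[60:120,150:300].reshape(-1,3);print('glass',np.nanmedian(g[:,2]))
E
```

```text
[ 78 204  21  48 596] [0.4541 0.3077] [0.0404 0.0127] 4.7 0.0961706879029656
[167 204  20  51 757] [0.4605 0.228 ] [0.0397 0.0117] 4.8 0.09626089881052732
[275 204  16  53 816] [0.4666 0.1486] [0.0393 0.0112] 4.6 0.0964458985031271
[ 15 206  17  42 405] [0.4477 0.3873] [0.0394 0.0133] 2.4 0.09600095767175798
glass 0.06129121780304622
```

servo_tool:
  moves: [0.03, 0.0013, 0.0014, 0.03, 0, 0, 0.0025, 0.03, 0, 0, 0.025, 0, 0, 0, 0.03, 0, 0, 0.0105, 0, 0, 0, 0.03, 0, 0, 0, 0, 0, 0, 0.03, 0, 0, 0, 0, 0, 0]
  squeeze: 15

```text
clock: 2.55
tool_pos: [0.4675, 0.1477, 0.0865]
eef_rot: [[0.997, 0.077, 0.001], [0.077, -0.997, 0.0], [0.001, -0.0, -1.0]]
contact_force: [-0.3, -0.1, -0.0]
opening: 0.323
grip_force: 0.0
```

```bash
cat > st.py <<'E'
from h import *;from workcell import bot
s=bot.read_state();print(s['clock'],'p',s['tool_pos'].round(4),'yaw',np.degrees(np.arctan2(s['eef_rot'][1,0],s['eef_rot'][0,0])).round(2),'op',(s['opening']*93).round(2),'F',s['contact_force'].round(2),'M',s['wrist_torque'].round(3),'g',s['grip_force'].round(1))
E
python3 st.py
```

```text
Traceback (most recent call last):
  File "st.py", line 2, in <module>
    s=bot.read_state();print(s['clock'],'p',s['tool_pos'].round(4),'yaw',np.degrees(np.arctan2(s['eef_rot'][1,0],s['eef_rot'][0,0])).round(2),'op',(s['opening']*93).round(2),'F',s['contact_force'].round(2),'M',s['wrist_torque'].round(3),'g',s['grip_force'].round(1))
                                                                                                                                                   ^^^^^^^^^^^^^^^^^^^^^^^
AttributeError: 'float' object has no attribute 'round'
```

servo_tool:
  moves: [0.02, -0.0005, -0.0006, 0.0015, 0, 0, -0.002, 0.016, 0, 0, 0, 0, 0, 0, 0.01, 0, 0, 0, 0, 0, 0, 0.005, 0, 0, 0, 0, 0, 0, 0.005, 0, 0, 0, 0, 0, 0]
  squeeze: 15

```text
clock: 3.05
tool_pos: [0.4668, 0.1484, 0.0847]
eef_rot: [[0.997, 0.081, 0.001], [0.081, -0.997, -0.0], [0.001, 0.001, -1.0]]
contact_force: [-1.1, -4.5, 5.5]
opening: 0.125
grip_force: 15.0
```

```bash
sed -i "s/(s\['opening'\]\*93).round(2)/round(s['opening']*93,2)/;s/s\['grip_force'\].round(1)/s['grip_force']/" st.py; python3 st.py
```

```text
3.05 p [0.4668 0.1484 0.0847] yaw 4.62 op 11.66 F [-1.09 -4.46  5.54] M [-0.86   0.13   0.004] g 15.004957169294357
```

servo_tool:
  moves: [0.005, 0, 0.0003, -0.0004, 0, 0, 0, 0.005, 0, 0, 0, 0, 0, 0]

```text
clock: 3.25
tool_pos: [0.4667, 0.1484, 0.0846]
eef_rot: [[0.997, 0.08, 0.0], [0.08, -0.997, 0.0], [0.0, -0.0, -1.0]]
contact_force: [1.4, -2.6, 1.2]
opening: 0.126
grip_force: 15.0
```

```bash
python3 st.py
```

```text
3.25 p [0.4667 0.1484 0.0846] yaw 4.6 op 11.74 F [ 1.4  -2.58  1.21] M [-0.45  -0.025 -0.006] g 15.002094805240631
```

servo_tool:
  moves: [0.005, 0, 0.0002, -0.0001, 0, 0, 0.04, 0.005, 0, 0, 0, 0, 0, 0.04, 0.005, 0, 0, 0, 0, 0, 0.04, 0.005, 0, 0, 0, 0, 0, 0]

```text
clock: 3.65
tool_pos: [0.4665, 0.1483, 0.0846]
eef_rot: [[0.999, -0.04, -0.0], [-0.04, -0.999, 0.0], [-0.0, -0.0, -1.0]]
contact_force: [-0.4, -0.1, 0.7]
opening: 0.124
grip_force: 15.0
```

```bash
python3 st.py
```

```text
3.65 p [0.4665 0.1483 0.0846] yaw -2.31 op 11.56 F [-0.38 -0.1   0.72] M [-0.087  0.019 -0.009] g 15.001200735569
```

servo_tool:
  moves: [0.005, 0, 0, 0, 0, 0, -0.06, 0.005, 0, 0, 0, 0, 0, -0.06, 0.005, 0, 0, 0, 0, 0, -0.06, 0.005, 0, 0, 0, 0, 0, -0.06, 0.005, 0, 0, 0, 0, 0, 0]

```text
clock: 4.15
tool_pos: [0.4666, 0.1483, 0.0847]
eef_rot: [[0.98, 0.201, 0.0], [0.201, -0.98, 0.0], [0.0, -0.0, -1.0]]
contact_force: [-0.0, -1.5, 0.3]
opening: 0.124
grip_force: 15.0
```

```bash
python3 st.py
```

```text
4.15 p [0.4666 0.1483 0.0847] yaw 11.59 op 11.57 F [-0.02 -1.46  0.26] M [-0.093 -0.015  0.023] g 14.999971389770508
```

servo_tool:
  moves: [0.005, 0, 0, 0, 0, 0, 0.06, 0.005, 0, 0, 0, 0, 0, 0.06, 0.005, 0, 0, 0, 0, 0, 0, 0.03, 0, 0, 0, 0, 0, 0, 0.03, 0, 0, 0, 0, 0, 0, 0.03, 0, 0, 0, 0, 0, 0, 0.03, 0, 0, -0.03, 0, 0, 0, 0.03, 0, -0.04, 0, 0, 0, 0, 0.03, 0, -0.04, 0, 0, 0, 0, 0.03, 0, 0, 0, 0, 0, 0, 0.03, 0, 0, 0.02, 0, 0, 0, 0.03, 0, 0, 0.01, 0, 0, 0, 0.02, 0, 0, 0, 0, 0, 0, 0.016, 0, 0, 0, 0, 0, 0, 0.01, 0, 0, 0, 0, 0, 0, 0.005, 0, 0, 0, 0, 0, 0, 0.005, 0, 0, 0, 0, 0, 0]

```text
clock: 5.85
tool_pos: [0.4605, 0.2278, 0.0852]
eef_rot: [[0.997, 0.08, 0.001], [0.08, -0.997, 0.0], [0.001, 0.0, -1.0]]
contact_force: [0.5, -1.7, 3.6]
opening: 0.125
grip_force: 15.0
```

```bash
python3 st.py
```

```text
5.85 p [0.4605 0.2278 0.0852] yaw 4.6 op 11.63 F [ 0.5  -1.66  3.57] M [-0.357 -0.102 -0.008] g 15.000298172235489
```

servo_tool:
  moves: [0.005, 0, 0.0001, -0.0003, 0, 0, 0, 0.005, 0, 0, 0, 0, 0, 0.04, 0.005, 0, 0, 0, 0, 0, 0.04, 0.005, 0, 0, 0, 0, 0, 0.04, 0.005, 0, 0, 0, 0, 0, 0]

```text
clock: 6.35
tool_pos: [0.4603, 0.2279, 0.0852]
eef_rot: [[0.999, -0.04, 0.0], [-0.04, -0.999, 0.0], [0.0, -0.0, -1.0]]
contact_force: [-0.2, -1.0, 3.8]
opening: 0.131
grip_force: 15.0
```

```bash
python3 st.py
```

```text
6.35 p [0.4603 0.2279 0.0852] yaw -2.31 op 12.14 F [-0.22 -1.05  3.78] M [-0.186 -0.016 -0.046] g 15.001166313886642
```

servo_tool:
  moves: [0.005, 0, 0, 0, 0, 0, -0.06, 0.005, 0, 0, 0, 0, 0, -0.06, 0.005, 0, 0, 0, 0, 0, -0.06, 0.005, 0, 0, 0, 0, 0, -0.06, 0.005, 0, 0, 0, 0, 0, 0]

```text
clock: 6.85
tool_pos: [0.4603, 0.228, 0.0852]
eef_rot: [[0.98, 0.201, 0.001], [0.201, -0.98, 0.0], [0.001, -0.0, -1.0]]
contact_force: [0.4, 0.1, 4.5]
opening: 0.127
grip_force: 15.0
```

```bash
python3 st.py
```

```text
6.85 p [0.4603 0.228  0.0852] yaw 11.59 op 11.83 F [0.44 0.09 4.47] M [-0.104  0.036  0.037] g 15.005214661359787
```

servo_tool:
  moves: [0.005, 0, 0, 0, 0, 0, 0.06, 0.005, 0, 0, 0, 0, 0, 0.06, 0.005, 0, 0, -0.0004, 0, 0, 0, 0.005, 0, 0, 0, 0, 0, 0]
  squeeze: 30

```text
clock: 7.25
tool_pos: [0.4602, 0.2279, 0.0853]
eef_rot: [[0.997, 0.081, 0.0], [0.081, -0.997, 0.0], [0.0, -0.0, -1.0]]
contact_force: [0.8, -0.7, -0.8]
opening: 0.124
grip_force: 30.0
```

```bash
python3 st.py
```

```text
7.25 p [0.4602 0.2279 0.0853] yaw 4.66 op 11.5 F [ 0.78 -0.69 -0.84] M [ 0.057 -0.192 -0.032] g 29.999637007713318
```

servo_tool:
  moves: [0.005, 0, 0, 0, 0, 0, 0.06, 0.005, 0, 0, 0, 0, 0, 0.07, 0.005, 0, 0, 0, 0, 0, 0]

```text
clock: 7.55
tool_pos: [0.4602, 0.2279, 0.0852]
eef_rot: [[0.999, -0.05, -0.0], [-0.05, -0.999, 0.0], [-0.0, -0.0, -1.0]]
contact_force: [1.3, 0.1, -0.7]
opening: 0.126
grip_force: 30.0
```

```bash
python3 st.py
```

```text
7.55 p [0.4602 0.2279 0.0852] yaw -2.85 op 11.75 F [ 1.32  0.12 -0.71] M [ 0.091 -0.27  -0.001] g 30.000211000442505
```

servo_tool:
  moves: [0.005, 0, 0, 0, 0, 0, -0.06, 0.005, 0, 0, 0, 0, 0, -0.07, 0.005, 0, 0, 0, 0, 0, -0.06, 0.005, 0, 0, 0, 0, 0, -0.07, 0.005, 0, 0, 0, 0, 0, 0]

```text
clock: 8.05
tool_pos: [0.4602, 0.2279, 0.0853]
eef_rot: [[0.977, 0.212, 0.0], [0.212, -0.977, 0.0], [0.0, -0.0, -1.0]]
contact_force: [1.3, 0.7, -1.0]
opening: 0.132
grip_force: 30.0
```

```bash
python3 st.py
```

```text
8.05 p [0.4602 0.2279 0.0853] yaw 12.25 op 12.26 F [ 1.3   0.72 -0.97] M [ 0.125 -0.31   0.001] g 29.99878853559494
```

servo_tool:
  moves: [0.005, 0, 0, 0, 0, 0, 0.06, 0.005, 0, 0, 0, 0, 0, 0.07, 0.005, 0, 0, 0, 0, 0, 0, 0.03, 0, 0, 0, 0, 0, 0, 0.03, 0, 0, 0, 0, 0, 0, 0.03, 0, 0, 0, 0, 0, 0, 0.03, 0, 0, -0.03, 0, 0, 0, 0.03, 0, -0.04, 0, 0, 0, 0, 0.03, 0, -0.04, 0, 0, 0, 0, 0.03, 0, 0, 0, 0, 0, 0, 0.03, 0, 0, 0.02, 0, 0, 0, 0.03, 0, 0, 0.01, 0, 0, 0, 0.02, 0, 0, 0, 0, 0, 0, 0.016, 0, 0, 0, 0, 0, 0, 0.01, 0, 0, 0, 0, 0, 0, 0.005, 0, 0, 0, 0, 0, 0, 0.005, 0, 0, -0.0003, 0, 0, 0]
  squeeze: 20

```text
clock: 9.75
tool_pos: [0.4539, 0.3076, 0.086]
eef_rot: [[0.997, 0.08, 0.0], [0.08, -0.997, 0.0], [0.0, -0.0, -1.0]]
contact_force: [0.7, 0.5, -2.5]
opening: 0.122
grip_force: 20.0
```

```bash
echo "print('e6',s['effort'][5])">>st.py; python3 st.py
```

```text
9.75 p [0.4539 0.3076 0.086 ] yaw 4.59 op 11.33 F [ 0.68  0.51 -2.53] M [ 0.076 -0.025 -0.007] g 19.999364912509918
e6 -0.0016862771735759452
```

servo_tool:
  moves: [0.005, 0, 0, 0, 0, 0, 0.06, 0.005, 0, 0, 0, 0, 0, 0.06, 0.005, 0, 0, 0, 0, 0, 0]

```text
clock: 10.05
tool_pos: [0.454, 0.3076, 0.086]
eef_rot: [[0.999, -0.04, 0.001], [-0.04, -0.999, 0.0], [0.001, -0.0, -1.0]]
contact_force: [0.5, -1.4, 1.6]
opening: 0.13
grip_force: 20.0
```

```bash
python3 st.py
```

```text
10.05 p [0.454  0.3076 0.086 ] yaw -2.31 op 12.07 F [ 0.54 -1.37  1.62] M [-0.176 -0.026  0.04 ] g 20.015476942062378
e6 0.9534219279885292
```

servo_tool:
  moves: [0.005, 0, 0, 0, 0, 0, -0.06, 0.005, 0, 0, 0, 0, 0, -0.06, 0.005, 0, 0, 0, 0, 0, -0.06, 0.005, 0, 0, 0, 0, 0, -0.06, 0.005, 0, 0, 0, 0, 0, 0]

```text
clock: 10.55
tool_pos: [0.4539, 0.3075, 0.086]
eef_rot: [[0.98, 0.201, 0.0], [0.201, -0.98, 0.0], [0.0, 0.0, -1.0]]
contact_force: [0.2, -2.9, 4.3]
opening: 0.128
grip_force: 20.0
```

```bash
python3 st.py
```

```text
10.55 p [0.4539 0.3075 0.086 ] yaw 11.6 op 11.86 F [ 0.15 -2.87  4.34] M [-0.449 -0.115 -0.081] g 20.01339554786682
e6 -0.971616804599762
```

servo_tool:
  moves: [0.005, 0, 0, -0.0004, 0, 0, 0, 0.005, 0, 0, 0, 0, 0, 0, 0.005, 0, 0, 0, 0, 0, 0]
  squeeze: 40

```text
clock: 10.85
tool_pos: [0.4539, 0.3075, 0.086]
eef_rot: [[0.98, 0.198, 0.0], [0.198, -0.98, -0.0], [0.0, 0.0, -1.0]]
contact_force: [2.0, -2.5, -0.1]
opening: 0.121
grip_force: 40.0
```

```bash
python3 st.py
```

```text
10.85 p [0.4539 0.3075 0.086 ] yaw 11.45 op 11.22 F [ 2.03 -2.49 -0.08] M [-0.481 -0.464 -0.113] g 40.02163231372833
e6 -0.09755447041243315
```

servo_tool:
  moves: [0.03, 0, 0, 0, 0, 0, 0, 0.03, 0, 0, 0, 0, 0, 0, 0.03, 0, 0, 0, 0, 0, 0, 0.03, 0, 0, -0.045, 0, 0, 0, 0.03, 0, 0, 0, 0, 0, 0, 0.03, 0, 0, 0, 0, 0, 0]

```text
clock: 11.45
tool_pos: [0.454, 0.3079, 0.1317]
eef_rot: [[0.98, 0.199, 0.002], [0.199, -0.98, 0.001], [0.002, -0.001, -1.0]]
contact_force: [0.3, 0.5, -0.6]
opening: 0.325
grip_force: 0.0
```

```bash
cat > w.py <<'E'
from h import *;from workcell import bot
import cv2,sys
def bars(n):
    c=bot.calibration('wrist');p,d=bot.get_image('wrist');cv2.imwrite(f'pics/{n}.png',p[:,:,::-1])
    Km=c['intrinsics'];v,u=np.mgrid[:420,:560]
    a=(u-Km[0,2])/Km[0,0];b=(v-Km[1,2])/Km[0,0];r=np.hypot(a,b)+1e-9;t=np.tan(r)/r
    P=np.stack([a*t*d,b*t*d,d],-1)@c['T'][:3,:3].T+c['T'][:3,3];P[d==0]=np.nan
    m=(P[...,2]>.0925)&(P[...,2]<.103)&(v<262)&(P[...,1]>.1)&(P[...,1]<.45)&(P[...,0]<.55)&(P[...,0]>.42)
    k,l,st,_=cv2.connectedComponentsWithStats(m.astype(np.uint8))
    for i in range(1,k):
        if st[i,4]>50:
            w=np.ascontiguousarray(P[l==i],np.float32);q=cv2.minAreaRect(w[:,:2].copy())
            e=np.linalg.svd(w[:,:2]-w[:,:2].mean(0),full_matrices=False)[2][0];e*=np.sign(e[0])
            print(st[i],np.round(q[0],4),np.round(q[1],4),'angle',round(q[2],1),np.degrees(np.arctan2(e[1],e[0])).round(2),np.median(w[:,2]).round(4))
bars(sys.argv[1])
E
python3 st.py; python3 w.py w2
```

```text
11.45 p [0.454  0.3079 0.1317] yaw 11.48 op 30.18 F [ 0.34  0.46 -0.55] M [ 0.018 -0.012 -0.005] g 0.0
e6 -0.00017250476503249956
[158 199  18  57 921] [0.4478 0.3875] [0.0406 0.0122] angle 5.0 4.32 0.0963
[271 214  20  48 846] [0.4569 0.3088] [0.0333 0.0121] angle 8.0 7.9 0.0964
[381 227  24  35 554] [0.4669 0.2298] [0.0268 0.0118] angle 5.1 3.27 0.0964
[472 238  20  24 312] [0.4761 0.1503] [0.0209 0.0136] angle 2.8 0.58 0.0962
```

View pics/w2.png

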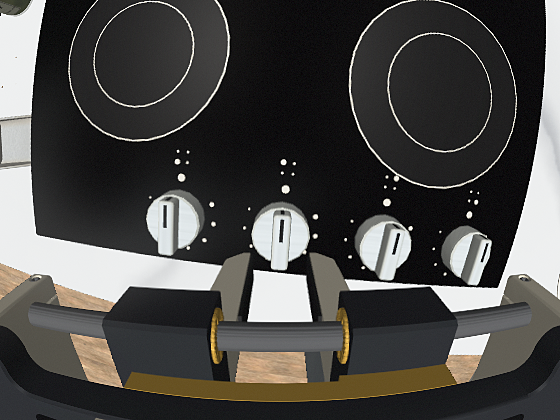

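The wrist view shows knob 3's bar at (282,235). After release it stayed 3.3° off, about 0.058 rad, so it had sprung back from 0.12 rad. With the torque of the right sign as well, knob 3 is tight. I'll set it back to Off and go on to knob 4.

servo_tool:
  moves: [0.03, 0, 0, 0.025, 0, 0, 0.06, 0.03, 0, 0, 0.02, 0, 0, 0, 0.02, 0, 0, 0, 0, 0, 0, 0.016, 0, 0, 0, 0, 0, 0, 0.01, 0, 0, 0, 0, 0, 0, 0.005, 0, 0, 0, 0, 0, 0.03, 0.005, 0, 0, 0, 0, 0, 0.03, 0.005, 0, 0, 0, 0, 0, 0, 0.03, 0, 0, 0, 0, 0, 0, 0.03, 0, 0, 0, 0, 0, 0, 0.03, 0, 0, 0, 0, 0, 0, 0.03, 0, 0, -0.04, 0, 0, 0, 0.03, 0, -0.04, 0, 0, 0, 0, 0.03, 0, -0.04, 0, 0, 0, 0, 0.03, 0, 0, 0, 0, 0, 0]
  squeeze: 20

```text
clock: 13.0
tool_pos: [0.4469, 0.3908, 0.1264]
eef_rot: [[0.997, 0.083, 0.001], [0.083, -0.997, 0.002], [0.001, -0.002, -1.0]]
contact_force: [1.0, -0.7, 0.0]
opening: 0.321
grip_force: 0.0
```

```bash
python3 st.py; python3 w.py w3
```

```text
13.0 p [0.4469 0.3908 0.1264] yaw 4.77 op 29.89 F [ 0.96 -0.66  0.04] M [-0.023 -0.023 -0.025] g 0.0
e6 0.7050668634474277
[276 214  19  48 850] [0.4516 0.3887] [0.0322 0.0121] angle 5.7 3.8 0.0964
[390 216  22  46 740] [0.4569 0.3093] [0.0333 0.0117] angle 5.3 3.87 0.0964
[480 216  23  46 601] [0.4618 0.2296] [0.0367 0.0134] angle 4.8 4.03 0.0963
[546 217  14  44 350] [0.4662 0.1502] [0.0398 0.0131] angle 2.9 10.39 0.0961
```

servo_tool:
  moves: [0.03, 0, 0, 0.025, 0, 0, 0, 0.03, 0, 0, 0.015, 0, 0, 0, 0.02, 0, 0, 0, 0, 0, 0, 0.016, 0, 0, 0, 0, 0, 0, 0.01, 0, 0, 0, 0, 0, 0, 0.005, 0, 0, 0, 0, 0, 0, 0.005, 0, 0, 0, 0, 0, 0.06, 0.005, 0, 0, 0, 0, 0, 0.06, 0.005, 0, 0, 0, 0, 0, 0, 0.005, 0, 0, 0, 0, 0, 0]
  squeeze: 30

```text
clock: 14.05
tool_pos: [0.4478, 0.3874, 0.0869]
eef_rot: [[0.999, -0.038, 0.001], [-0.038, -0.999, 0.0], [0.001, -0.0, -1.0]]
contact_force: [-0.3, -3.4, 6.9]
opening: 0.123
grip_force: 30.0
```

```bash
python3 st.py
```

```text
14.05 p [0.4478 0.3874 0.0869] yaw -2.17 op 11.43 F [-0.26 -3.42  6.89] M [-0.533 -0.056  0.038] g 30.009150803089142
e6 0.14367857482284307
```

servo_tool:
  moves: [0.005, 0, 0, 0, 0, 0, -0.06, 0.005, 0, 0, 0, 0, 0, -0.06, 0.005, 0, 0, 0, 0, 0, -0.06, 0.005, 0, 0, 0, 0, 0, -0.06, 0.005, 0, 0, 0, 0, 0, 0, 0.005, 0, 0, 0, 0, 0, 0]

```text
clock: 14.65
tool_pos: [0.4477, 0.3873, 0.0869]
eef_rot: [[0.98, 0.201, 0.001], [0.201, -0.98, 0.0], [0.001, -0.0, -1.0]]
contact_force: [-0.2, -2.7, 7.1]
opening: 0.124
grip_force: 30.0
```

```bash
python3 st.py
```

```text
14.65 p [0.4477 0.3873 0.0869] yaw 11.58 op 11.55 F [-0.24 -2.7   7.11] M [-0.587  0.041 -0.118] g 30.026437640190125
e6 -0.17947310116142035
```

servo_tool:
  moves: [0.03, 0, 0, 0, 0, 0, 0, 0.03, 0, 0, 0, 0, 0, 0, 0.03, 0, 0, 0, 0, 0, 0, 0.03, 0, 0, -0.045, 0, 0, 0, 0.03, 0, 0, 0, 0, 0, 0, 0.03, 0, 0, 0, 0, 0, 0]

```text
clock: 15.25
tool_pos: [0.4476, 0.3877, 0.1317]
eef_rot: [[0.98, 0.199, 0.001], [0.199, -0.98, 0.001], [0.002, -0.001, -1.0]]
contact_force: [0.4, 0.6, -0.3]
opening: 0.32
grip_force: 0.0
```

```bash
python3 st.py; python3 w.py w4
```

```text
15.25 p [0.4476 0.3877 0.1317] yaw 11.5 op 29.77 F [ 0.43  0.6  -0.33] M [-0.032 -0.008 -0.032] g 0.0
e6 -0.0031494857103098184
[271 213  20  49 847] [0.4505 0.3885] [0.0339 0.012 ] angle 8.2 7.89 0.0964
[382 226  23  36 563] [0.461  0.3097] [0.0265 0.0119] angle 5.5 4.03 0.0963
[473 237  19  25 316] [0.4701 0.2304] [0.0206 0.0125] angle 4.7 0.42 0.0962
[538 245  14  17 160] [0.4792 0.1517] [0.0148 0.0135] angle 17.1 -2.65 0.0962
```

servo_tool:
  moves: [0.03, 0, 0, 0.025, 0, 0, 0.06, 0.03, 0, 0, 0.0195, 0, 0, 0, 0.02, 0, 0, 0, 0, 0, 0, 0.016, 0, 0, 0, 0, 0, 0, 0.01, 0, 0, 0, 0, 0, 0, 0.005, 0, 0, 0, 0, 0, 0.03, 0.005, 0, 0, 0, 0, 0, 0.03, 0.005, 0, 0, 0, 0, 0, 0, 0.03, 0, 0, 0, 0, 0, 0, 0.03, 0, 0, 0, 0, 0, 0, 0.03, 0, 0, 0, 0, 0, 0, 0.03, 0, 0, -0.04, 0, 0, 0, 0.03, 0, 0.04, 0, 0, 0, 0, 0.03, 0, 0.04, 0, 0, 0, 0, 0.03, 0, 0.04, 0, 0, 0, 0, 0.03, 0, 0.04, 0, 0, 0, 0, 0.03, 0, 0, 0, 0, 0, 0, 0.03, 0, 0, 0, 0, 0, 0]
  squeeze: 20

```text
clock: 17.1
tool_pos: [0.4605, 0.2275, 0.1268]
eef_rot: [[0.997, 0.079, 0.0], [0.079, -0.997, 0.0], [0.0, -0.0, -1.0]]
contact_force: [0.3, 0.4, -0.3]
opening: 0.324
grip_force: 0.0
```

```bash
python3 st.py; python3 w.py w5
```

```text
17.1 p [0.4605 0.2275 0.1268] yaw 4.52 op 30.12 F [ 0.29  0.42 -0.33] M [0.037 0.017 0.033] g 0.0
e6 -0.1410419214516878
[ 61 215  21  47 606] [0.4493 0.3877] [0.0367 0.0134] angle 2.8 4.91 0.0962
[153 216  22  46 743] [0.4572 0.3084] [0.033 0.012] angle 4.8 5.02 0.0963
[270 216  19  46 844] [0.4646 0.2291] [0.0312 0.0121] angle 4.6 4.66 0.0964
[384 216  22  46 729] [0.4695 0.1499] [0.0332 0.0114] angle 4.1 4.11 0.0965
```

servo_tool:
  moves: [0.03, 0, 0, 0.025, 0, 0, 0, 0.03, 0, 0, 0.0155, 0, 0, 0, 0.02, 0, 0, 0, 0, 0, 0, 0.016, 0, 0, 0, 0, 0, 0, 0.01, 0, 0, 0, 0, 0, 0, 0.005, 0, 0, 0, 0, 0, 0, 0.005, 0, 0, -0.0003, 0, 0, -0.06, 0.005, 0, 0, 0, 0, 0, -0.06, 0.005, 0, 0, 0, 0, 0, 0, 0.03, 0, 0, 0, 0, 0, 0, 0.03, 0, 0, 0, 0, 0, 0, 0.03, 0, 0, 0, 0, 0, 0, 0.03, 0, 0, -0.04, 0, 0, 0, 0.03, 0, 0, 0, 0, 0, 0, 0.03, 0, 0, 0, 0, 0, 0]
  squeeze: 20

```text
clock: 18.65
tool_pos: [0.4604, 0.228, 0.1268]
eef_rot: [[0.98, 0.199, 0.001], [0.199, -0.98, 0.001], [0.001, -0.0, -1.0]]
contact_force: [0.0, -0.5, 0.4]
opening: 0.325
grip_force: 0.0
```

```bash
python3 st.py; python3 w.py w6
```

```text
18.65 p [0.4604 0.228  0.1268] yaw 11.45 op 30.27 F [ 0.02 -0.52  0.43] M [0.018 0.043 0.001] g 0.0
e6 0.00397481067921035
[ 60 190  18  53 693] [0.4474 0.3878] [0.0406 0.0133] angle 4.4 4.75 0.0961
[155 202  18  57 936] [0.4539 0.3084] [0.04   0.0126] angle 5.5 5.13 0.0963
[271 216  18  46 806] [0.4642 0.2297] [0.031  0.0114] angle 11.1 11.4 0.0964
[384 229  23  33 522] [0.4746 0.1503] [0.0241 0.0123] angle 6.3 3.21 0.0964
```

servo_tool:
  moves: [0.03, 0, 0, 0.025, 0, 0, 0, 0.03, 0, 0, 0.0155, 0, 0, 0, 0.02, 0, 0, 0, 0, 0, 0, 0.016, 0, 0, 0, 0, 0, 0, 0.01, 0, 0, 0, 0, 0, 0, 0.005, 0, 0, 0, 0, 0, 0, 0.005, 0, 0, -0.001, 0, 0, 0, 0.005, 0, 0, -0.005, 0, 0, 0, 0.005, 0, 0, -0.01, 0, 0, 0, 0.005, 0, 0, -0.02, 0, 0, 0, 0.005, 0, 0, -0.03, 0, 0, 0, 0.005, 0, 0, -0.03, 0, 0, 0, 0.005, 0, 0, 0, 0, 0, 0.06, 0.005, 0, 0, 0, 0, 0, 0.06, 0.005, 0, 0, 0, 0, 0, 0]
  squeeze: 25

```text
clock: 20.2
tool_pos: [0.46, 0.2278, 0.1828]
eef_rot: [[0.997, 0.079, 0.0], [0.079, -0.997, 0.0], [0.0, -0.0, -1.0]]
contact_force: [0.4, 0.1, -0.8]
opening: 0.124
grip_force: 25.0
```

```bash
python3 st.py; python3 - <<'E'
from h import *;from workcell import bot
s=bot.read_state();x=Rt()[:,0]
A=np.array([.4795,-.1625,.10])+.023*x;print(A,delta(s,A))
E
```

```text
20.2 p [0.46   0.2278 0.1828] yaw 4.55 op 11.49 F [ 0.43  0.13 -0.8 ] M [-0.019 -0.032  0.005] g 25.00034898519516
e6 0.8724532462656498
[ 0.50242591 -0.16065542  0.1       ] (array([-0.0002, -0.0005, -0.0008]), array([0.0111, 0.3906, 0.0828]))
```

servo_tool:
  moves: [0.005, 0.001, 0.039, 0, 0, 0, 0, 0.005, 0.001, 0.039, 0, 0, 0, 0, 0.005, 0.001, 0.039, 0, 0, 0, 0, 0.005, 0.001, 0.039, 0, 0, 0, 0, 0.005, 0.001, 0.039, 0, 0, 0, 0, 0.005, 0.001, 0.039, 0, 0, 0, 0, 0.005, 0.001, 0.039, 0, 0, 0, 0, 0.005, 0.001, 0.039, 0.02, 0, 0, 0, 0.005, 0.001, 0.039, 0.02, 0, 0, 0, 0.005, 0.002, 0.0395, 0.02, 0, 0, 0, 0.005, 0, 0, 0.022, 0, 0, 0, 0.005, 0, 0, 0.03, 0, 0, 0, 0.005, 0, 0, 0.02, 0, 0, 0, 0.005, 0, 0, 0.008, 0, 0, 0, 0.005, 0, 0, 0, 0, 0, 0, 0.005, 0, 0, 0, 0, 0, 0]

```text
clock: 21.8
tool_pos: [0.5029, -0.1606, 0.0428]
eef_rot: [[0.997, 0.081, 0.001], [0.081, -0.997, -0.0], [0.001, 0.0, -1.0]]
contact_force: [-0.3, 0.3, -0.5]
opening: 0.123
grip_force: 25.0
```

```bash
python3 st.py
```

```text
21.8 p [ 0.5029 -0.1606  0.0428] yaw 4.64 op 11.44 F [-0.32  0.28 -0.52] M [ 0.003  0.064 -0.021] g 24.999547004699707
e6 -0.015207239775918424
```

servo_tool:
  moves: [0.005, 0, 0, 0.004, 0, 0, 0, 0.005, 0, 0, 0.003, 0, 0, 0, 0.005, 0, 0, 0.001, 0, 0, 0, 0.005, 0, 0, 0, 0, 0, 0]

```text
clock: 22.2
tool_pos: [0.5025, -0.1605, 0.0342]
eef_rot: [[0.997, 0.08, 0.0], [0.08, -0.997, -0.0], [0.0, 0.0, -1.0]]
contact_force: [-0.7, 0.6, 3.1]
opening: 0.127
grip_force: 25.0
```

```bash
python3 st.py
```

```text
22.2 p [ 0.5025 -0.1605  0.0342] yaw 4.61 op 11.79 F [-0.72  0.63  3.06] M [ 0.154  0.227 -0.002] g 25.00042051076889
e6 0.0015598758909618482
```

servo_tool:
  moves: [0.005, 0, 0, 0.0008, 0, 0, 0, 0.005, 0, 0, 0, 0, 0, 0]

```text
clock: 22.4
tool_pos: [0.5026, -0.1605, 0.0341]
eef_rot: [[0.997, 0.08, 0.0], [0.08, -0.997, -0.0], [0.0, 0.0, -1.0]]
contact_force: [-4.9, 2.4, 15.7]
opening: 0.128
grip_force: 25.0
```

```bash
python3 st.py
```

```text
22.4 p [ 0.5026 -0.1605  0.0341] yaw 4.61 op 11.93 F [-4.85  2.43 15.72] M [0.388 0.968 0.049] g 25.00325381755829
e6 0.0008255012835434172
```

servo_tool:
  moves: [0.005, 0, 0, -0.0008, 0, 0, 0, 0.03, 0, 0, 0, 0, 0, 0, 0.03, 0, 0, 0, 0, 0, 0, 0.03, 0, 0, 0, 0, 0, 0, 0.03, 0, 0, -0.03, 0, 0, 0, 0.03, 0, 0, -0.04, 0, 0, 0, 0.03, 0, 0, -0.03, 0, 0, 0, 0.03, -0.0014, -0.0389, 0, 0, 0, 0, 0.03, -0.0014, -0.0389, 0, 0, 0, 0, 0.03, -0.0014, -0.0389, 0, 0, 0, 0, 0.03, -0.0014, -0.0389, 0, 0, 0, 0, 0.03, -0.0014, -0.0389, 0, 0, 0, 0, 0.03, -0.0014, -0.0389, 0, 0, 0, 0, 0.03, -0.0014, -0.0389, 0, 0, 0, 0, 0.03, -0.0014, -0.0389, 0, 0, 0, 0, 0.03, 0, 0, 0, 0, 0, 0, 0.03, 0, 0, 0, 0, 0, 0]

```text
clock: 24.1
tool_pos: [0.4661, 0.1492, 0.1337]
eef_rot: [[0.997, 0.082, -0.0], [0.082, -0.997, -0.0], [-0.0, 0.0, -1.0]]
contact_force: [-0.6, -0.8, 0.3]
opening: 0.322
grip_force: 0.0
```

```bash
python3 st.py; python3 w.py w7; python3 - <<'E'
from workcell import bot
import cv2
p,d=bot.get_image('side');cv2.imwrite('pics/side1.png',cv2.resize(p[120:350,200:400,::-1],None,fx=2.5,fy=2.5))
E
```

```text
24.1 p [0.4661 0.1492 0.1337] yaw 4.7 op 29.93 F [-0.64 -0.79  0.29] M [ 0.125  0.041 -0.03 ] g 0.0
e6 0.1533333957195282
[ 67 211  21  50 642] [0.454  0.3079] [0.04   0.0129] angle 5.8 5.13 0.0961
[  3 212  18  44 420] [0.4471 0.3869] [0.0399 0.0127] angle 2.8 4.6 0.096
[272 213  19  49 837] [0.4686 0.1493] [0.0347 0.012 ] angle 4.9 4.82 0.0964
```

View pics/side1.png

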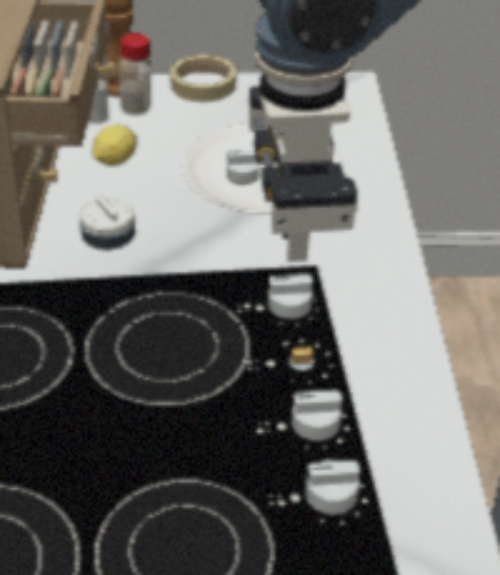

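The crop shows knob 2 upright on the plate at about (243,165) and its bare spindle at (302,355), with knobs 1, 3 and 4 in place. Next is the release test on knob 1.

servo_tool:
  moves: [0.03, 0, 0, 0.03, 0, 0, 0, 0.03, 0, 0, 0.0185, 0, 0, 0, 0.02, 0, 0, 0, 0, 0, 0, 0.016, 0, 0, 0, 0, 0, 0, 0.01, 0, 0, 0, 0, 0, 0, 0.005, 0, 0, 0, 0, 0, 0, 0.005, 0, 0, -0.0003, 0, 0, -0.06, 0.005, 0, 0, 0, 0, 0, -0.06, 0.005, 0, 0, 0, 0, 0, 0, 0.03, 0, 0, 0, 0, 0, 0, 0.03, 0, 0, 0, 0, 0, 0, 0.03, 0, 0, 0, 0, 0, 0, 0.03, 0, 0, -0.04, 0, 0, 0, 0.03, 0, 0, 0, 0, 0, 0, 0.03, 0, 0, 0, 0, 0, 0]
  squeeze: 20

```text
clock: 25.7
tool_pos: [0.4665, 0.149, 0.126]
eef_rot: [[0.98, 0.199, 0.001], [0.199, -0.98, 0.0], [0.001, -0.0, -1.0]]
contact_force: [0.7, -0.2, -0.3]
opening: 0.322
grip_force: 0.0
```

```bash
python3 st.py; python3 w.py w8
```

```text
25.7 p [0.4665 0.149  0.126 ] yaw 11.46 op 29.98 F [ 0.65 -0.2  -0.34] M [0.022 0.04  0.028] g 0.0
e6 0.004091471928404644
[  0 183   9  46 275] [0.4479 0.3858] [0.0387 0.0099] angle 4.2 1.25 0.0955
[ 60 191  18  52 697] [0.4538 0.3078] [0.0397 0.0129] angle 5.1 5.32 0.0961
[272 216  18  46 800] [0.4705 0.15  ] [0.031  0.0114] angle 11.2 11.49 0.0964
```

Knob 1 stays at 11.3°, so it is worn. I'll grip it and pull it off.

servo_tool:
  moves: [0.03, 0, 0, 0.025, 0, 0, 0, 0.03, 0, 0, 0.0152, 0, 0, 0, 0.02, 0, 0, 0, 0, 0, 0, 0.016, 0, 0, 0, 0, 0, 0, 0.01, 0, 0, 0, 0, 0, 0, 0.005, 0, 0, 0, 0, 0, 0, 0.005, 0, 0, -0.001, 0, 0, 0, 0.005, 0, 0, -0.005, 0, 0, 0, 0.005, 0, 0, -0.01, 0, 0, 0, 0.005, 0, 0, -0.02, 0, 0, 0, 0.005, 0, 0, -0.03, 0, 0, 0, 0.005, 0, 0, -0.03, 0, 0, 0, 0.005, 0, 0, 0, 0, 0, 0.06, 0.005, 0, 0, 0, 0, 0, 0.06, 0.005, 0, 0, 0, 0, 0, 0]
  squeeze: 25

```text
clock: 27.25
tool_pos: [0.4661, 0.1491, 0.1825]
eef_rot: [[0.997, 0.079, 0.001], [0.079, -0.997, 0.001], [0.001, -0.001, -1.0]]
contact_force: [-0.3, -0.3, -1.1]
opening: 0.125
grip_force: 25.0
```

```bash
python3 st.py; python3 - <<'E'
from h import *;from workcell import bot
s=bot.read_state();x=Rt()[:,0]
A=np.array([.4795,-.1625,.0428])-.024*x;print(A,delta(s,A))
E
```

```text
27.25 p [0.4661 0.1491 0.1825] yaw 4.55 op 11.62 F [-0.3  -0.33 -1.08] M [ 0.042  0.015 -0.069] g 24.995181262493134
e6 0.8726064674556255
[ 0.45557731 -0.16442477  0.0428    ] (array([-0.0007, -0.0007, -0.0009]), array([-0.0357,  0.3117,  0.1397]))
```

servo_tool:
  moves: [0.005, -0.0045, 0.039, 0, 0, 0, 0, 0.005, -0.0045, 0.039, 0, 0, 0, 0, 0.005, -0.0045, 0.039, 0, 0, 0, 0, 0.005, -0.0045, 0.039, 0, 0, 0, 0, 0.005, -0.0045, 0.039, 0, 0, 0, 0, 0.005, -0.0045, 0.039, 0, 0, 0, 0, 0.005, -0.0045, 0.039, 0.02, 0, 0, 0, 0.005, -0.0045, 0.039, 0.02, 0, 0, 0, 0.005, 0, 0, 0.03, 0, 0, 0, 0.005, 0, 0, 0.035, 0, 0, 0, 0.005, 0, 0, 0.025, 0, 0, 0, 0.005, 0, 0, 0.0095, 0, 0, 0, 0.005, 0, 0, 0.004, 0, 0, 0, 0.005, 0, 0, 0.003, 0, 0, 0, 0.005, 0, 0, 0, 0, 0, 0, 0.005, 0, 0, 0, 0, 0, 0]

```text
clock: 28.85
tool_pos: [0.456, -0.1653, 0.0358]
eef_rot: [[0.997, 0.081, 0.001], [0.081, -0.997, -0.001], [0.001, 0.001, -1.0]]
contact_force: [-0.0, 0.8, -1.6]
opening: 0.127
grip_force: 25.0
```

```bash
python3 st.py
```

```text
28.85 p [ 0.456  -0.1653  0.0358] yaw 4.62 op 11.85 F [-0.03  0.83 -1.64] M [-0.032 -0.036 -0.044] g 24.994375705718994
e6 -0.005149735225131735
```

servo_tool:
  moves: [0.005, 0, 0, 0.0013, 0, 0, 0, 0.005, 0, 0, 0, 0, 0, 0]

```text
clock: 29.05
tool_pos: [0.4556, -0.1651, 0.0339]
eef_rot: [[0.997, 0.08, 0.0], [0.08, -0.997, -0.0], [0.0, 0.0, -1.0]]
contact_force: [0.1, -0.3, -1.1]
opening: 0.129
grip_force: 25.0
```

```bash
python3 st.py
```

```text
29.05 p [ 0.4556 -0.1651  0.0339] yaw 4.61 op 12.0 F [ 0.06 -0.29 -1.1 ] M [0.01  0.036 0.043] g 24.9943408370018
e6 -0.0014648985597887076
```

servo_tool:
  moves: [0.005, 0, 0, 0.0006, 0, 0, 0, 0.005, 0, 0, 0, 0, 0, 0]

```text
clock: 29.25
tool_pos: [0.4556, -0.1653, 0.0337]
eef_rot: [[0.997, 0.08, 0.0], [0.08, -0.997, -0.0], [0.0, 0.0, -1.0]]
contact_force: [-3.6, 1.2, 8.8]
opening: 0.127
grip_force: 25.0
```

```bash
python3 st.py
```

```text
29.25 p [ 0.4556 -0.1653  0.0337] yaw 4.6 op 11.83 F [-3.61  1.16  8.81] M [ 0.124  0.546 -0.005] g 25.000662803649902
e6 0.0009896706251311116
```

Contact. I'll ease off, release and retract.

servo_tool:
  moves: [0.005, 0, 0, -0.0005, 0, 0, 0, 0.025, 0, 0, 0, 0, 0, 0, 0.025, 0, 0, 0, 0, 0, 0, 0.025, 0, 0, 0, 0, 0, 0, 0.025, 0, 0, -0.02, 0, 0, 0, 0.025, 0, 0, -0.04, 0, 0, 0, 0.025, 0, 0, -0.04, 0, 0, 0, 0.025, 0, 0, -0.04, 0, 0, 0, 0.025, -0.04, 0, -0.02, 0, 0, 0, 0.025, -0.04, 0, 0, 0, 0, 0, 0.025, -0.03, 0, 0, 0, 0, 0, 0.025, 0, 0, 0, 0, 0, 0, 0.025, 0, 0, 0, 0, 0, 0]

```text
clock: 30.55
tool_pos: [0.346, -0.1742, 0.1938]
eef_rot: [[0.997, 0.079, 0.001], [0.079, -0.997, -0.0], [0.001, 0.001, -1.0]]
contact_force: [0.4, -0.4, 0.4]
opening: 0.27
grip_force: 0.0
```

```bash
python3 st.py; python3 - <<'E'
from workcell import bot
import cv2,numpy as np
p,d=bot.get_image('side');np.savez('side0.npz',p=p,d=d,**bot.calibration('side'));cv2.imwrite('pics/side2.png',cv2.resize(p[120:350,200:400,::-1],None,fx=2.5,fy=2.5))
from h import cloud
P,_=cloud('side')
def comps(zl,zh,xl,xh,yl,yh,mn):
    m=(P[...,2]>zl)&(P[...,2]<zh)&(P[...,0]>xl)&(P[...,0]<xh)&(P[...,1]>yl)&(P[...,1]<yh)
    k,l,st,_=cv2.connectedComponentsWithStats(m.astype(np.uint8),connectivity=8)
    for i in range(1,k):
        if st[i,4]>mn:
            w=np.ascontiguousarray(P[l==i],np.float32);print(st[i],cv2.minAreaRect(w[:,:2].copy()),w[:,2].max())
comps(.0925,.102,.4,.53,.05,.45,30);comps(.036,.05,.4,.56,-.24,-.08,20);comps(.0185,.027,.36,.6,-.28,-.04,100)
E
```

```text
30.55 p [ 0.346  -0.1742  0.1938] yaw 4.54 op 25.11 F [ 0.39 -0.37  0.35] M [ 0.015 -0.009  0.018] g 0.0
e6 -0.094036222435534
[317 277  19   6  87] ((0.45635145902633667, 0.3081619143486023), (0.015432234853506088, 0.0395132340490818), 89.52669525146484) 0.09929772
[323 305  20   7 106] ((0.45002394914627075, 0.38829344511032104), (0.0389828197658062, 0.014174002222716808), 2.3911499977111816) 0.09929517
[305 179  14   5  54] ((0.45816344022750854, -0.16259144246578217), (0.015700703486800194, 0.040280941873788834), 84.00676727294922) 0.046845637
[290 180  13   5  53] ((0.5059357285499573, -0.15639451146125793), (0.03752397000789642, 0.016787491738796234), 1.743483543395996) 0.046775497
[273 169  64  37 382] ((0.4804033637046814, -0.1620044708251953), (0.19870924949645996, 0.1985687017440796), 55.1373176574707) 0.026037654
```

View pics/side2.png

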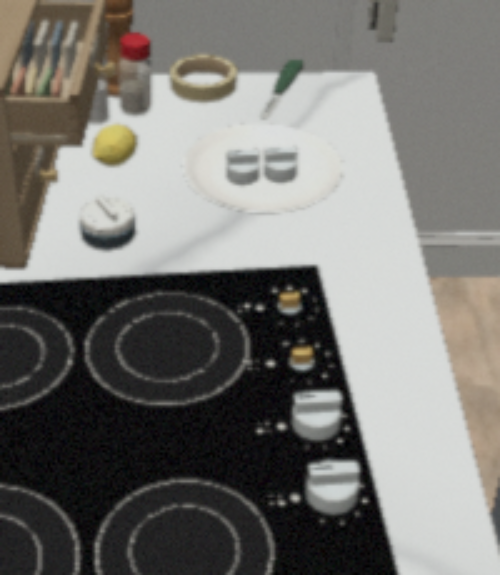

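Both knobs stand upright on the plate, at (243,165) and (281,163). Knobs 3 and 4 are still on at Off, and nothing else has moved.

```bash
python3 -c "
from workcell import bot
print(bot.sign_off())"
```

```text
the job is handed in; nothing more can be done
None
```

The job is handed in: the two knobs nearest the right (seats 1 and 2) rocked loose and now stand on the plate, while those at seats 3 and 4 were tight and stay on at Off.

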